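# Tare the balance under its closed draft shield

### The job

A capped specimen cup stands on the pan of the laboratory balance and is to be tared. With the fingertips, slide the glass top of the draft shield fully shut by its upright tab, so that no draught reaches the pan, and only then press the tare key (the long bar in the middle of the keypad) gently all the way down, let it come up again and withdraw. Leave the cup, the four small square keys and everything round the balance alone.

Things in the scene. Friction and masses are not known exactly. Their poses are not given: they have to be found in the camera images.
- balance: White precision balance, heavy, fixed, 280 mm deep by 210 wide. Origin on the desk, 160 mm behind its front edge; x points from keypad to rear, y left, z up. In front the keypad deck, 47.5 mm high, x -156 to -110 mm; then a sloping display, x -103 to -61, up to 70 mm high; then the chamber of clear panes in a grey frame, x -56 to 120, y -95 to 95 (107 at side grips), frame 194 mm high.
- lid (a joint): Glass top of the draft shield, a pane 150 by 166 mm, its upper side 200 mm above the desk (202 mm at its front strip), that slides along the balance's x: 0 m = shut, grows towards the rear, 0.10 m = end of travel. It takes 1.2 N to slide, stays where it is left, and meets a firm stop when shut.
- lid_tab (a point): Black upright tab on the glass top near its front edge: 64 mm wide (y), 10 mm thick (x), standing 28 mm above the glass. The point is the middle of the upper edge of its rear face, 28 mm above the glass behind it (228 mm above the desk); it moves with the glass top, its axes are those of the balance.
- tare_top (a point): Centre of the upper face of the tare key, a long bar 46 mm (y) by 18 mm (x), in the middle of the keypad; upper face 53.5 mm above the desk, 6 mm above the deck. Axes as the balance.
- tare (a joint): Travel of the tare key: 0 = up, 0.003 m = all the way down. A spring resists with 2 N at the start and 5 N at the end and brings it up again.
- key_l2 (a joint): Travel of the far left small square key, 16 by 16 mm, centre at the balance's x = -137, y = 80 mm, upper face 52 mm above the desk; 0 = up, 0.003 m = down, same spring as the tare key. To be left alone.
- key_l1 (a joint): Travel of the near left small square key, 16 by 16 mm, centre at the balance's x = -137, y = 52 mm, upper face 52 mm above the desk; 0 = up, 0.003 m = down, same spring as the tare key. To be left alone.
- key_r1 (a joint): Travel of the near right small square key, 16 by 16 mm, centre at the balance's x = -137, y = -52 mm, upper face 52 mm above the desk; 0 = up, 0.003 m = down, same spring as the tare key. To be left alone.
- key_r2 (a joint): Travel of the far right small square key, 16 by 16 mm, centre at the balance's x = -137, y = -80 mm, upper face 52 mm above the desk; 0 = up, 0.003 m = down, same spring as the tare key. To be left alone.
- cup_pan: White specimen cup with a screw cap on the pan (steel disc, 86 mm diameter, top 68 mm high, at the balance's x = 20, y = 0 mm) inside the draft shield, 64 mm diameter, 64 mm high, origin at the centre of its underside. Its top is about 132 mm above the desk. Left alone.
- cup_side: A like cup standing on the desk to the right of the balance, 64 mm diameter, 64 mm high, origin at the centre of its underside. Left alone.
- timer: Small white digital timer lying on the desk to the left of the keypad, 66 by 62 by 18 mm, origin at the centre of its underside. Left alone.
- stapler: Blue stapler on the desk at the front right, 128 mm long (its x), 34 wide, 42 high, origin at the centre of its underside. Left alone.
- pen: Ball pen lying on the desk at the right, 145 mm long, origin at the middle of its underside. Left alone.

How it is judged:
By the outcome, as a careful person would: the job done as asked, in the order asked, and still so for the second after the job is handed in, with the robot touching nothing.
It also fails if it takes over 43 s, if anything falls off the work surface, if the arm or the gripper's body presses on something with over 40 N, if the wrist force passes 120 N, or if a joint passes its speed limit or range.

### The arm

A 6-joint arm with a two-finger parallel gripper is mounted at the origin on a cart in front of the work surface, level with it; the furniture and walls round the work are solid. World frame = base frame: x ahead of the robot, y to its left, z up, the work surface at z = 0. Lengths are in m, angles in rad, forces in N, time in s.
With the tool pointing down it reaches from about 0.275 to 0.775 m from the base axis. Payload 14.6 kg.
Tool frame: the origin (TCP) lies midway between the tips of the shut fingers; the grasp point (between the pads) lies 19 mm behind it; z points along the fingers, y is the line along which they close (so a half turn about z gives the same grasp; the last joint's range is limited). The gripper opens to 85 mm and grips with 20 to 120 N. Pads are 22 mm wide; open, the fingers measure 114 mm over their backs; the gripper's body (76 mm by 85 mm) begins 54 mm behind the grasp point. The pads swing forward as they close: fully open they stand 13 mm farther back than shut.
Start: joints at [-1.258, 0.263, -0.048, 1.259, 0, 1.415], TCP at [0.237, -0.469, 0.202] pointing down, gripper open.
Joint ranges: [-2.65, 2.65], [-0.89, 1.7], [-1.18, 1.37], [-2.13, 2.11], [-1.35, 1.29], [-3.14, 3.14]. Speed limits (rad/s): [1.89, 1.89, 2.57, 2.79, 3.14, 3.14].

### API

Orientations are given as a 3x3 rotation matrix whose columns are the frame's x, y, z axes.
In Python, from station import get_obs, capture, sign_off gives the robot as it stands.
- The arm moves only by the shell command python3 -m creep 'ROWS' [FORCE]. ROWS is JSON, a list of rows, each a list of 3 entries, a list of its own where there are three numbers: the shift along the tool's x, y, z in mm, then the turn, a rotation vector about the tool's x, y, z in units of 5 degrees (1.0 is 5 degrees), then the closure, from -1 (fully open) to 1 (shut), so that 0 is half open. A call has exactly 10 rows; each row shifts and turns the commanded pose from where the row before left it, along the tool's axes as they then stand; what a row does not reach is not made up. A row lasts 1/12 s, in which the tool goes at most 41.7 mm and 7.16 degrees, less where a joint would pass 70% of its speed; a pose out of reach is approached as far as the arm can. A call is refused whole if a number of a shift passes 41.7 or a number of a turn 1, either way. A call with a gripper value outside its range is refused whole. The fingers move at their own pace and stop on an object; FORCE is the grip in N (left out, the last holds). Time passes only in rows, so rows that do not move let the fingers close, or fill a call up. It gives the time, the measured TCP pose, the force, the opening and the grip force at its end, in the units of the state.
- get_obs(): the state, without advancing time (a new reading comes with each control period).
- capture(name): name is "scene" or "top" or "wrist"; returns a dict with "frame" (384x512x3 uint8, red, green, blue), "range_z" (384x512 float32, m along the optical axis (not along the pixel's ray), 0 where there is no reading), "fx", "fy", "cx", "cy" (pixels), "k1" (the pictures are not rectified: a ray, as slopes to the right and down, at radius r is drawn at 1 + k1 r^2 times it, then the intrinsics apply), "cam_to_world" (4x4, takes a point from camera to world coordinates). Camera axes: x right, y down, z forward; pixel columns grow to the right and rows downward; lengths in m; the calibration is good to about 2 mm. A picture is of the moment at which its call begins.
- sign_off(): hands the job in; it is judged then, once.
The state is a dict: "time": time; "joint_pos": joint angles; "qd": joint speeds; "tau": joint torques, N m; "tcp_pos": TCP position; "tcp_rot": TCP orientation; "wrist_force": force on the tool from outside, world axes, zero at the start; "ft_torque": the same for the moment, N m; "finger_gap": opening from 0.0 (shut) to 1.0 (fully open); "grip_force": force on a finger pad.
Only numpy, scipy, OpenCV 4.12 (cv2) and the standard library are available. Lean on these libraries where they do the work, as an engineer would, in place of code of your own. Each camera call takes 0.05 s, during which the arm holds its last target. There are 200 camera calls.

## Working session

There is one attempt and no reset: what is moved stays moved. The work goes in short steps, Python scripts to look and compute and a shell command to move; the robot and the scene stay as the last step left them, time stands still between calls to the robot, and variables do not carry over. Pictures are saved under pics/ and viewed, at most 10 in all, crops included, and the job is handed in when it is done.

```bash
mkdir -p pics; python3 - <<'E'
from station import get_obs,capture
import cv2,numpy as np
o=get_obs();print(o['time'],o['tcp_pos'],o['tcp_rot'],o['finger_gap'])
for n in('scene','top'):
    c=capture(n);cv2.imwrite(f'pics/{n}0.png',c['frame'][:,:,::-1]);np.save(f'{n}0.npy',c,allow_pickle=True)
    print(n,c['fx'],c['cx'],c['cy'],c['k1'],c['cam_to_world'].round(3).tolist())
E
```

```text
0.0 [ 0.23662401 -0.4683125   0.20170657] [[ 8.92579548e-01  4.50889827e-01 -3.37101384e-04]
 [ 4.50889923e-01 -8.92578961e-01  1.03770396e-03]
 [ 1.67000559e-04 -1.07822895e-03 -9.99999405e-01]] 1.0013973431063516
scene 420.60584139081334 264.67318606512697 188.67159870513308 -0.001229660240653525 [[0.149, -0.638, 0.755, -0.542], [-0.989, -0.093, 0.116, -0.292], [-0.004, -0.764, -0.645, 1.055], [0.0, 0.0, 0.0, 1.0]]
top 405.6774392507165 257.1315809239227 191.91260284984003 -0.07138498534144706 [[0.025, -0.993, 0.115, 0.346], [-1.0, -0.024, 0.013, -0.133], [-0.01, -0.115, -0.993, 1.521], [0.0, 0.0, 0.0, 1.0]]
```

View pics/scene0.png

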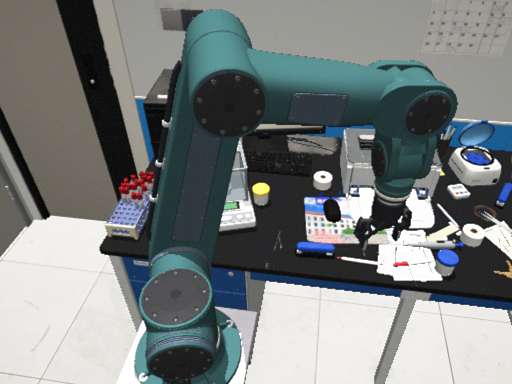

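View pics/top0.png

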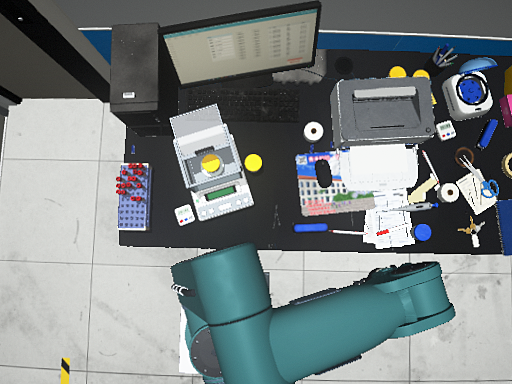

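The scene view is mostly blocked by the arm. The top view shows the balance at cols 170–255, rows 103–222, with its lid open towards the rear (pane at about 200,125). I'll enlarge that crop.

```bash
python3 - <<'E'
import cv2,numpy as np
c=np.load('top0.npy',allow_pickle=True).item()
f=c['frame'][95:230,160:275,::-1]
cv2.imwrite('pics/topcrop.png',cv2.resize(f,None,fx=4.4,fy=4.4,interpolation=cv2.INTER_CUBIC))
E
```

```text
(no output)
```

View pics/topcrop.png

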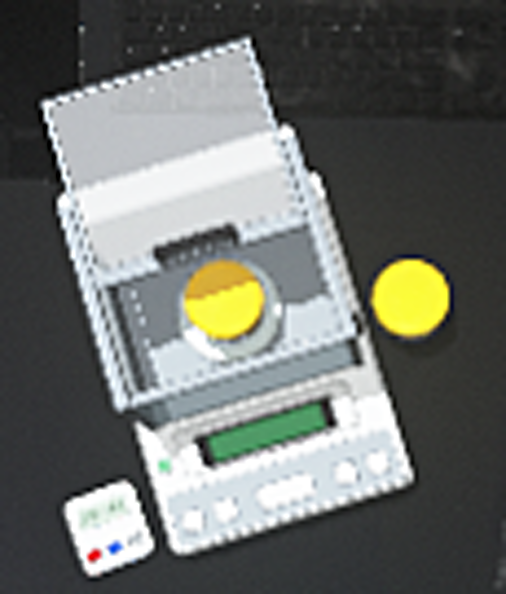

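The crop shows the keys at (190,521), (228,510), tare (286,491), (346,474), (378,463). The dark tab's top runs from about (157,250) to (237,230).

```bash
cat >h.py <<'E'
import cv2,numpy as np
def cast(c,uv,z):
    K=np.array([[c['fx'],0,c['cx']],[0,c['fy'],c['cy']],[0,0,1.]])
    d=np.append(cv2.undistortPoints(np.array([[uv]],float),K,np.array([c['k1'],0,0,0.]))[0,0],1)
    M=c['cam_to_world'];r=M[:3,:3]@d;o=M[:3,3]
    return o+r*(z-o[2])/r[2]
E
python3 - <<'E'
from h import *
c=np.load('top0.npy',allow_pickle=True).item()
P=lambda u,v,z:cast(c,(160+u/4.4-.4,95+v/4.4-.4),z)
for n,u,v,z in[('l2',190,521,.052),('l1',228,510,.052),('t',286,491,.0535),('r1',346,474,.052),('r2',378,463,.052),('tabL',157,248,.228),('tabR',237,230,.228),('tabc',198,240,.228),('frameFL',120,410,.194),('frameFR',357,340,.194),('lidRL',42,102,.2),('lidRR',250,38,.2)]:print(n,P(u,v,z).round(4))
k=[P(u,v,.052) for u,v in[(190,521),(228,510),(286,491),(346,474),(378,463)]]
A=np.array(k)[:,:2];b=np.array([80,52,0,-52,-80])/1e3
s=np.polyfit(b,A,1)[0];yaw=np.arctan2(-s[0],s[1]);print(s,np.degrees(yaw))
x=np.array([np.cos(yaw),np.sin(yaw)]);y=np.array([-x[1],x[0]])
t=A.mean(0);o=t+.137*x;print('tare',t,'origin',o)
for q in[(157,248),(237,230),(198,240)]:
    d=P(*q,.228)[:2]-o;print(d@x,d@y)
o=c
E
```

```text
l2 [0.4346 0.0818 0.052 ]
l1 [0.4445 0.0507 0.052 ]
t [0.4614 0.0031 0.0535]
r1 [ 0.4768 -0.046   0.052 ]
r2 [ 0.4866 -0.0722  0.052 ]
tabL [0.6257 0.0891 0.228 ]
tabR [0.6406 0.0301 0.228 ]
tabc [0.6324 0.0588 0.228 ]
frameFL [0.5083 0.1174 0.194 ]
frameFR [ 0.5657 -0.0595  0.194 ]
lidRL [0.7443 0.1879 0.2   ]
lidRR [0.798  0.0297 0.2   ]
[-0.32033838  0.95266893] 18.5854051044686
tare [0.46081642 0.00351375] origin [0.59067182 0.0471781 ]
0.046569594926854585 0.02851811942225759
0.0418778604213172 -0.032077428120958845
0.04326757272087888 -0.002283163855412254
```

```bash
python3 - <<'E'
from h import *
c=np.load('top0.npy',allow_pickle=True).item()
z=c['range_z'];h,w=z.shape
v,u=np.mgrid[:h,:w];M=c['cam_to_world']
X=np.stack([(u-c['cx'])/c['fx']*z,(v-c['cy'])/c['fy']*z,z],-1)@M[:3,:3].T+M[:3,3]
X=X[z>0]
for x in np.arange(.3,1.1,.1):
  print(round(x,1),[round(float(X[(abs(X[:,0]-x)<.05)&(abs(X[:,1]-y)<.05)][:,2].max(initial=-1)),2) for y in np.arange(-.5,.5,.1)])
E
python3 -m creep '[[[0,0,-40],[0,0,1],1],[[0,0,-40],[0,0,0.64],1],[[0,0,-40],[0,0,0],1],[[15,-10,0],[0,0,0],1],[[25,-16,0],[0,0,0],1],[[25,-16,0],[0,0,0],1],[[25,-16,0],[0,0,0],1],[[25,-16,0],[0,0,0],1],[[15,-10,0],[0,0,0],1],[[0,0,0],[0,0,0],1]]' 20
```

```text
0.3 [0.72, 0.72, 0.72, 0.01, 0.79, 0.79, 0.56, 0.19, 0.01, 0.01]
0.4 [0.02, 0.05, 0.05, 0.01, 0.01, 0.06, 0.06, 0.03, 0.06, 0.06]
0.5 [0.02, 0.02, 0.01, 0.01, 0.06, 0.2, 0.2, 0.02, 0.12, 0.12]
0.6 [0.04, 0.05, 0.04, 0.01, 0.2, 0.23, 0.23, 0.2, 0.12, 0.11]
0.7 [0.17, 0.17, 0.05, 0.01, 0.07, 0.21, 0.21, 0.33, 0.33, 0.01]
0.8 [0.18, 0.18, 0.05, 0.03, 0.03, 0.21, 0.21, 0.33, 0.33, 0.0]
0.9 [0.18, 0.18, 0.03, 0.03, 0.14, 0.25, 0.32, 0.38, 0.33, 0.32]
1.0 [0.03, 0.04, 0.38, 0.38, 0.38, 0.38, 0.38, 0.38, 0.33, 0.32]
time: 0.93
tcp_pos: [0.3346, -0.345, 0.3223]
tcp_rot: [[0.947, 0.322, 0.0], [0.322, -0.947, 0.0], [0.001, -0.0, -1.0]]
wrist_force: [-0.4, 0.4, 0.7]
finger_gap: -0.002
grip_force: 0.0
```

```bash
python3 -m creep '[[[16,-10,0],[0,0,0],1],[[30,-19,0],[0,0,0],1],[[30,-19,0],[0,0,0],1],[[30,-19,0],[0,0,0],1],[[30,-19,0],[0,0,0],1],[[30,-19,0],[0,0,0],1],[[30,-19,0],[0,0,0],1],[[30,-19,0],[0,0,0],1],[[30,-19,0],[0,0,0],1],[[30,-19,0],[0,0,0],1]]'
python3 -m creep '[[[30,-20,0],[0,0,0],1],[[30,-20,0],[0,0,0],1],[[30,-20,0],[0,0,0],1],[[30,-20,0],[0,0,0],1],[[20,-13,0],[0,0,0],1],[[14,-12,0],[0,0,0],1],[[0,0,0],[0,0,0],1],[[0,0,0],[0,0,0],1],[[0,0,0],[0,0,0],1],[[0,0,0],[0,0,0],1]]'
python3 - <<'E'
from station import capture
from h import *
for n in('wrist','scene'):
    c=capture(n);np.save(n+'1.npy',c,allow_pickle=True)
    cv2.imwrite(f'pics/{n}1.png',c['frame'][:,:,::-1])
E
```

```text
time: 1.77
tcp_pos: [0.5473, -0.0836, 0.3219]
tcp_rot: [[0.948, 0.319, -0.0], [0.319, -0.948, -0.0], [-0.0, -0.0, -1.0]]
wrist_force: [0.1, -0.0, -0.1]
finger_gap: -0.001
grip_force: 0.0
time: 2.6
tcp_pos: [0.6586, 0.0628, 0.3224]
tcp_rot: [[0.948, 0.318, 0.0], [0.318, -0.948, -0.0], [0.0, 0.0, -1.0]]
wrist_force: [0.5, 0.6, -0.5]
finger_gap: -0.001
grip_force: 0.0
```

View pics/wrist1.png

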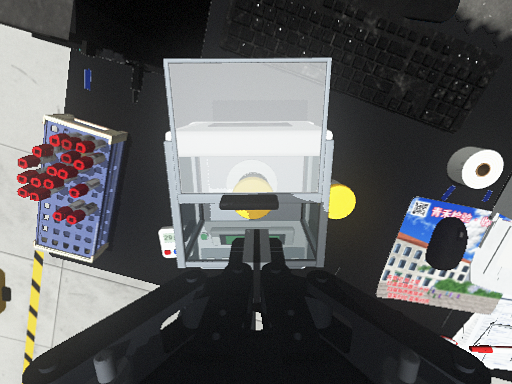

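The wrist view is square to the balance. The dark tab spans about cols 220–278, rows 194–209, and its rear upper edge is row 194. The shut fingertips are near (257,230).

```bash
python3 - <<'E'
from h import *
from station import get_obs
c=np.load('wrist1.npy',allow_pickle=True).item();o=get_obs();t=np.array(o['tcp_pos']);R=np.array(o['tcp_rot'])
M=c['cam_to_world'];print(M.round(3).tolist())
g=cv2.cvtColor(c['frame'],cv2.COLOR_RGB2GRAY);print(g[186:214,248],g[200,212:288])
for n,u,v,z in[('rearL',220,194,.228),('rearR',278,194,.228),('lidRL',166,59,.2),('lidRR',330,59,.2),('frFL',178,267,.194),('frFR',324,267,.194)]:
    p=cast(c,(u,v),z);print(n,p.round(4),'tool mm',((p-t)@R*1000).round(1))
E
```

```text
[[0.319, -0.902, -0.291, 0.734], [-0.948, -0.303, -0.098, 0.088], [-0.0, 0.307, -0.952, 0.494], [0.0, 0.0, 0.0, 1.0]]
[237 235 236 235 235 238 216 144 106  53  57  58  56  56  55  53  61  58
  62  61  58  57  49  54 179 170 170 231] [197 197 199 198 199 198 197 197 144  47  52  54  57  56  53  57  56  57
  56  57  57  57  57  54  57  54  58  55  55  57  56  57  59  58  55  52
  55  57  57  60  58  52  57  54  54  54  51  53  54  56  55  54  58  54
  52  55  53  51  55  54  52  50  52  53  53  61 109 127 125 127 124 125
 125 125 124 125]
rearL [0.6372 0.0958 0.228 ] tool mm [ -9.9 -38.   94.6]
rearR [0.6566 0.0381 0.228 ] tool mm [-9.8 22.9 94.6]
lidRL [0.7461 0.1871 0.2   ] tool mm [122.5 -89.9 122.7]
lidRR [0.7983 0.0323 0.2   ] tool mm [122.6  73.4 122.7]
frFL [0.5113 0.1204 0.194 ] tool mm [-121.4 -101.3  128.6]
frFR [ 0.5717 -0.0591  0.194 ] tool mm [-121.2   88.1  128.6]
```

```bash
python3 - <<'E'
from h import *
from station import get_obs
c=np.load('wrist1.npy',allow_pickle=True).item();o=get_obs();t=np.array(o['tcp_pos']);R=np.array(o['tcp_rot'])
for n,u,v,z in[('rear base',248,193.3,.2),('front top',248,209.5,.228),('L',220,200,.228),('R',278,200,.228)]:
    p=cast(c,(u,v),z);print(n,p.round(4),'tool mm',((p-t)@R*1000).round(1))
f=c['frame'][180:250,200:310,::-1];cv2.imwrite('pics/w1c.png',cv2.resize(f,None,fx=7,fy=7,interpolation=cv2.INTER_CUBIC))
E
```

```text
rear base [0.6381 0.066  0.2   ] tool mm [-18.5  -9.5 122.6]
front top [0.6299 0.0625 0.228 ] tool mm [-27.4  -8.7  94.6]
L [0.6307 0.0939 0.228 ] tool mm [-16.6 -38.2  94.6]
R [0.6503 0.0358 0.228 ] tool mm [-16.5  23.1  94.6]
```

View pics/w1c.png

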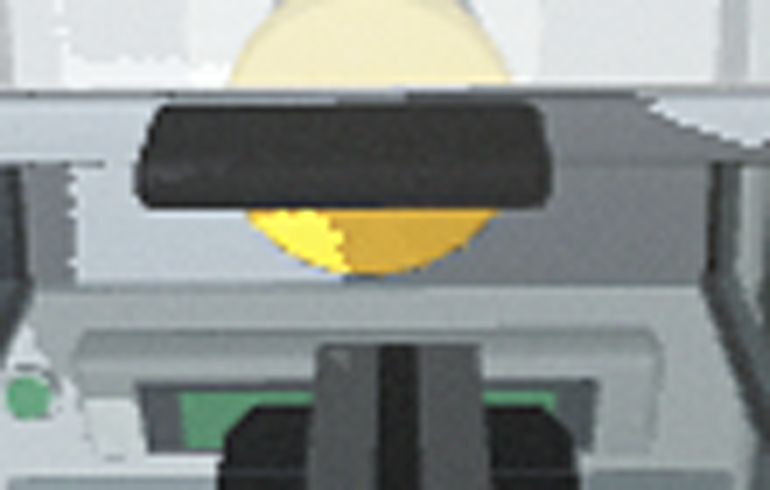

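The crop shows the rear face above the top face of the tab. The rear face is at tool x ≈ -18 mm and the centre at tool y ≈ -8 mm. I'll move 10 mm back, centre, then lower behind it.

```bash
python3 -m creep '[[[10,-8,0],[0,0,0],1],[[0,0,20],[0,0,0],1],[[0,0,25],[0,0,0],1],[[0,0,25],[0,0,0],1],[[0,0,20],[0,0,0],1],[[0,0,10],[0,0,0],1],[[0,0,8],[0,0,0],1],[[0,0,0],[0,0,0],1],[[0,0,0],[0,0,0],1],[[0,0,0],[0,0,0],1]]'
python3 -m creep '[[[-3,0,0],[0,0,0],1],[[-5,0,0],[0,0,0],1],[[-5,0,0],[0,0,0],1],[[-5,0,0],[0,0,0],1],[[-5,0,0],[0,0,0],1],[[-5,0,0],[0,0,0],1],[[-5,0,0],[0,0,0],1],[[-3,0,0],[0,0,0],1],[[0,0,0],[0,0,0],1],[[0,0,0],[0,0,0],1]]'
python3 - <<'E'
from station import capture
from h import *
c=capture('wrist');cv2.imwrite('pics/wrist2.png',c['frame'][:,:,::-1]);np.save('wrist2.npy',c,allow_pickle=True)
E
```

```text
time: 3.53
tcp_pos: [0.6662, 0.0745, 0.2152]
tcp_rot: [[0.948, 0.319, 0.001], [0.319, -0.948, -0.0], [0.001, 0.0, -1.0]]
wrist_force: [-0.0, 0.1, -0.0]
finger_gap: 0.002
grip_force: 0.0
time: 4.37
tcp_pos: [0.6316, 0.0631, 0.2143]
tcp_rot: [[0.948, 0.319, 0.0], [0.319, -0.948, 0.0], [0.0, 0.0, -1.0]]
wrist_force: [0.8, 0.9, -0.3]
finger_gap: 0.0
grip_force: 0.0
```

View pics/wrist2.png

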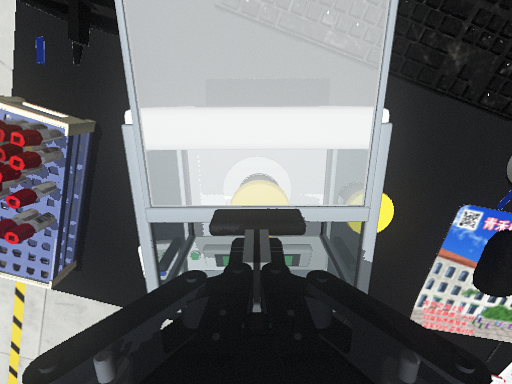

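The wrist view shows the tab at cols 210–305, rows 208–235, with the fingertips reaching up to row ~228. I'll compute whether the tab moved.

```bash
python3 - <<'E'
from h import *
from station import get_obs
o=get_obs();t=np.array(o['tcp_pos']);R=np.array(o['tcp_rot'])
for k,vb,vt in(1,193.3,209.5),(2,208,235.5):
    c=np.load(f'wrist{k}.npy',allow_pickle=True).item()
    for n,v,z in('base rear',vb,.2),('top front',vt,.228):
        p=cast(c,(256,v),z);print(k,n,p.round(4),((p-t)@R*1e3).round(1))
M=c['cam_to_world']
for d in[(0,0,0),(.011,0,0),(-.011,0,0),(.011,0,-.03)]:
    p=t+R@np.array(d);q=M[:3,:3].T@(p-M[:3,3]);print(d,c['cx']+c['fx']*q[0]/q[2],c['cy']+c['fy']*q[1]/q[2],q[2])
    u,v=int(c['cx']+c['fx']*q[0]/q[2]),int(c['cy']+c['fy']*q[1]/q[2]);
print(c['range_z'][200:300:5,250].round(3))
E
```

```text
1 base rear [0.6411 0.0573 0.2   ] [ 6.9  8.6 14.2]
1 top front [0.6326 0.0544 0.228 ] [ -2.    8.6 -13.8]
2 base rear [0.6375 0.0653 0.2   ] [ 6.1 -0.2 14.2]
2 top front [0.6296 0.0626 0.228 ] [ -2.2  -0.1 -13.8]
(0, 0, 0) 256.2195067768298 223.4701519119991 0.1882949362824671
(0.011, 0, 0) 256.2310821805019 208.91854038724153 0.1849177311935992
(-0.011, 0, 0) 256.20833928337265 237.5089734596527 0.191672141371335
(0.011, 0, -0.03) 256.21019541422027 228.05473760141052 0.156366626342214
[0.199 0.198 0.193 0.186 0.178 0.174 0.152 0.145 0.14  0.134 0.131 0.126
 0.123 0.121 0.113 0.111 0.108 0.107 0.113 0.113]
```

```bash
python3 - <<'E'
from h import *
from station import get_obs
c=np.load('wrist1.npy',allow_pickle=True).item()
R=np.array([[.948,.319,0],[.319,-.948,0],[0,0,-1.]]);t=np.array([.6586,.0628,.3224])
M=c['cam_to_world']
for v in(224,228,229,230,232,236,240,245,250,260,270,280):
  L=[]
  for u in(240,248,256,264,272):
    z=float(c['range_z'][v,u]);p=M[:3,:3]@np.array([(u-c['cx'])/c['fx']*z,(v-c['cy'])/c['fy']*z,z])+M[:3,3]
    L.append((((p-t)@R)*1e3).round().astype(int).tolist())
  print(v,L)
print(get_obs()['finger_gap'])
E
```

```text
224 [[-116, -28, 248], [-117, -14, 249], [-117, -1, 251], [-116, 13, 249], [-116, 27, 249]]
228 [[-117, -27, 234], [-117, -14, 234], [-117, 0, 234], [-117, 13, 235], [-117, 26, 234]]
229 [[-117, -27, 231], [12, -5, -33], [12, 0, -33], [12, 4, -34], [-117, 26, 230]]
230 [[-117, -27, 226], [13, -5, -36], [13, 0, -35], [12, 4, -35], [-117, 26, 227]]
232 [[-117, -26, 220], [12, -5, -37], [12, 0, -37], [12, 4, -38], [-117, 25, 220]]
236 [[-118, -26, 207], [13, -4, -43], [13, 0, -42], [12, 4, -42], [-117, 25, 205]]
240 [[9, -9, -40], [12, -4, -47], [12, 0, -46], [12, 4, -46], [8, 9, -39]]
245 [[9, -9, -45], [12, -4, -51], [13, 0, -52], [80, 0, -172], [8, 8, -45]]
250 [[8, -8, -49], [12, -4, -56], [12, 0, -56], [12, 4, -56], [9, 8, -50]]
260 [[8, -8, -59], [13, -4, -66], [12, 0, -65], [13, 4, -66], [8, 8, -59]]
270 [[14, -7, -76], [13, -3, -74], [8, 0, -67], [13, 3, -75], [14, 7, -76]]
280 [[14, -6, -82], [13, -3, -81], [2, 0, -67], [13, 3, -81], [13, 6, -80]]
-0.0014807442006244565
```

The fingertips visibly end about 33 mm behind the reported TCP, so they passed over the tab, which hasn't moved. I'll step back, lower by a further 33 mm and push.

```bash
python3 -m creep '[[[15,0,0],[0,0,0],1],[[15,0,0],[0,0,0],1],[[0,0,0],[0,0,0],1],[[0,0,8],[0,0,0],1],[[0,0,8],[0,0,0],1],[[0,0,5],[0,0,0],1],[[0,0,4],[0,0,0],1],[[0,0,4],[0,0,0],1],[[0,0,0],[0,0,0],1],[[0,0,0],[0,0,0],1]]'
python3 - <<'E'
from station import capture
from h import *
c=capture('wrist');cv2.imwrite('pics/wrist3.png',c['frame'][:,:,::-1]);np.save('wrist3.npy',c,allow_pickle=True)
E
```

```text
time: 5.25
tcp_pos: [0.66, 0.0727, 0.1852]
tcp_rot: [[0.948, 0.319, -0.0], [0.319, -0.948, -0.0], [-0.0, -0.0, -1.0]]
wrist_force: [-0.2, -0.8, -0.0]
finger_gap: -0.0
grip_force: 0.0
```

View pics/wrist3.png

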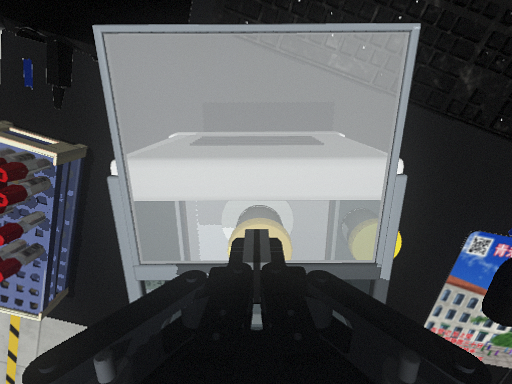

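The fingers are now behind the tab and occlude it, with no contact even though the reported TCP is below the glass. That confirms the tip offset, so I'll push.

```bash
python3 -m creep '[[[-3,0,0],[0,0,0],1],[[-4,0,0],[0,0,0],1],[[-4,0,0],[0,0,0],1],[[-4,0,0],[0,0,0],1],[[-4,0,0],[0,0,0],1],[[-4,0,0],[0,0,0],1],[[-4,0,0],[0,0,0],1],[[-4,0,0],[0,0,0],1],[[-4,0,0],[0,0,0],1],[[-4,0,0],[0,0,0],1]]'
python3 - <<'E'
from station import capture
from h import *
c=capture('wrist');np.save('wrist4.npy',c,allow_pickle=True)
c=capture('top');cv2.imwrite('pics/top4.png',cv2.resize(c['frame'][80:240,120:300,::-1],None,fx=3.5,fy=3.5,interpolation=cv2.INTER_CUBIC))
E
```

```text
time: 6.13
tcp_pos: [0.6229, 0.0602, 0.1853]
tcp_rot: [[0.948, 0.319, 0.0], [0.319, -0.948, -0.0], [0.0, 0.0, -1.0]]
wrist_force: [2.3, -0.3, 0.5]
finger_gap: -0.001
grip_force: 0.7
```

View pics/top4.png

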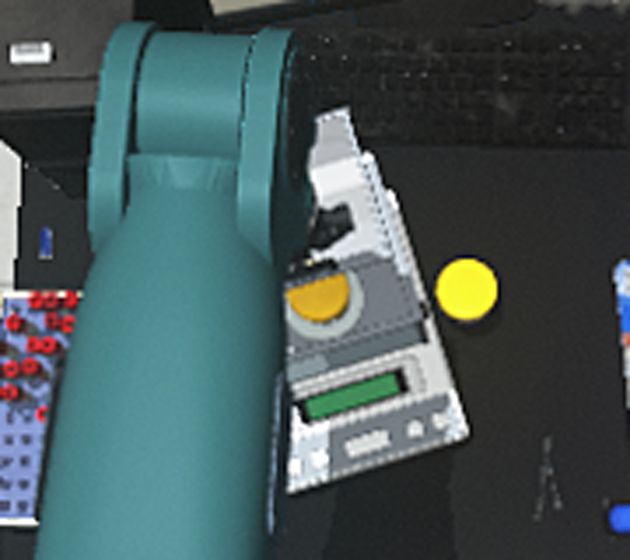

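The top view shows the glass top moving forward (rear edge nearer, tab at about (320,270)). The force is around 2 N, so I'll keep pushing.

```bash
python3 -m creep '[[[-4,0,0],[0,0,0],1],[[-4,0,0],[0,0,0],1],[[-4,0,0],[0,0,0],1],[[-4,0,0],[0,0,0],1],[[-4,0,0],[0,0,0],1],[[-4,0,0],[0,0,0],1],[[-4,0,0],[0,0,0],1],[[-4,0,0],[0,0,0],1],[[-4,0,0],[0,0,0],1],[[-4,0,0],[0,0,0],1]]'
python3 - <<'E'
from station import capture
from h import *
c=capture('wrist');np.save('wrist5.npy',c,allow_pickle=True)
E
python3 -m creep '[[[-1,0,0],[0,0,0],1],[[-1,0,0],[0,0,0],1],[[-1,0,0],[0,0,0],1],[[-1,0,0],[0,0,0],1],[[-1,0,0],[0,0,0],1],[[-1,0,0],[0,0,0],1],[[-1,0,0],[0,0,0],1],[[-1,0,0],[0,0,0],1],[[-1,0,0],[0,0,0],1],[[-1,0,0],[0,0,0],1]]'
```

```text
time: 7.07
tcp_pos: [0.5849, 0.0474, 0.1852]
tcp_rot: [[0.948, 0.319, -0.0], [0.319, -0.948, 0.0], [-0.0, -0.0, -1.0]]
wrist_force: [1.9, -0.6, -0.5]
finger_gap: 0.0
grip_force: 0.7
time: 7.95
tcp_pos: [0.5757, 0.0443, 0.1852]
tcp_rot: [[0.948, 0.319, 0.0], [0.319, -0.948, -0.0], [0.0, 0.0, -1.0]]
wrist_force: [1.1, 0.2, 0.9]
finger_gap: -0.003
grip_force: 0.6
```

```bash
for i in 1; do python3 -m creep '[[[-1,0,0],[0,0,0],1],[[-1,0,0],[0,0,0],1],[[-1,0,0],[0,0,0],1],[[-1,0,0],[0,0,0],1],[[-1,0,0],[0,0,0],1],[[-1,0,0],[0,0,0],1],[[-1,0,0],[0,0,0],1],[[-1,0,0],[0,0,0],1],[[-1,0,0],[0,0,0],1],[[-1,0,0],[0,0,0],1]]'; done
python3 -m creep '[[[-1,0,0],[0,0,0],1],[[-1,0,0],[0,0,0],1],[[-1,0,0],[0,0,0],1],[[-1,0,0],[0,0,0],1],[[-1,0,0],[0,0,0],1],[[-1,0,0],[0,0,0],1],[[-1,0,0],[0,0,0],1],[[-1,0,0],[0,0,0],1],[[-1,0,0],[0,0,0],1],[[-1,0,0],[0,0,0],1]]'
python3 - <<'E'
from station import capture
from h import *
c=capture('wrist');np.save('wrist6.npy',c,allow_pickle=True);cv2.imwrite('pics/wrist6.png',c['frame'][:,:,::-1])
E
```

```text
time: 8.78
tcp_pos: [0.5662, 0.0411, 0.1852]
tcp_rot: [[0.948, 0.319, -0.0], [0.319, -0.948, -0.0], [-0.0, 0.0, -1.0]]
wrist_force: [1.0, -0.5, 0.5]
finger_gap: -0.003
grip_force: 0.6
time: 9.62
tcp_pos: [0.5593, 0.0388, 0.1854]
tcp_rot: [[0.948, 0.319, 0.005], [0.319, -0.948, 0.002], [0.005, -0.001, -1.0]]
wrist_force: [21.8, 8.2, -10.9]
finger_gap: -0.001
grip_force: 11.8
```

View pics/wrist6.png

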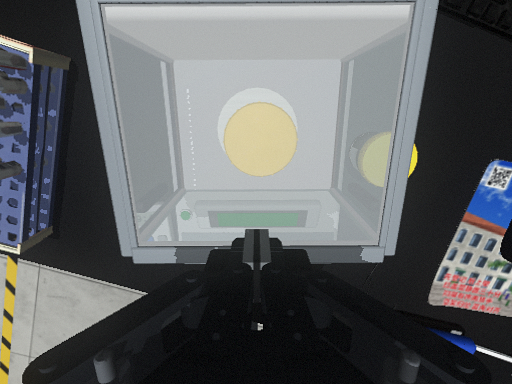

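The force rose to 23 N at the stop. The glass covers the chamber, and its front strip at row ~255 lines up with the frame front. I'll back off and check the gripper's envelope and joints before planning the press.

```bash
python3 -m creep '[[[2,0,0],[0,0,0],1],[[2,0,0],[0,0,0],1],[[4,0,0],[0,0,0],1],[[5,0,0],[0,0,0],1],[[5,0,0],[0,0,0],1],[[0,0,-25],[0,0,0],1],[[0,0,-30],[0,0,0],1],[[0,0,-30],[0,0,0],1],[[0,0,-30],[0,0,0],1],[[0,0,0],[0,0,0],1]]'
python3 - <<'E'
from station import capture,get_obs
from h import *
c=capture('wrist');np.save('wrist7.npy',c,allow_pickle=True);cv2.imwrite('pics/wrist7.png',c['frame'][:,:,::-1])
o=get_obs();print(o['joint_pos'],o['tcp_pos'])
t=np.array(o['tcp_pos']);R=np.array(o['tcp_rot']);M=c['cam_to_world'];z=c['range_z'];v,u=np.mgrid[:384,:512]
X=np.stack([(u-c['cx'])/c['fx']*z,(v-c['cy'])/c['fy']*z,z],-1)@M[:3,:3].T+M[:3,3]
T=((X-t)@R*1e3)[(z>0)&(z<.16)]
for a in range(-130,-20,10):
    s=T[(T[:,2]>=a)&(T[:,2]<a+10)]
    if len(s):print(a,len(s),s.min(0).round(),s.max(0).round())
E
```

```text
time: 10.5
tcp_pos: [0.5754, 0.0438, 0.3053]
tcp_rot: [[0.948, 0.319, 0.007], [0.319, -0.948, -0.0], [0.006, 0.002, -1.0]]
wrist_force: [0.8, -0.1, 1.0]
finger_gap: -0.003
grip_force: 0.0
[-6.52351501e-02  3.50204172e-01  3.50212576e-01  1.56647813e+00
  2.36056456e-06  2.75155085e+00] [0.57524719 0.04379417 0.30261186]
-130 7475 [   6.  -62. -130.] [  22.   62. -120.]
-120 10987 [  -8.  -63. -120.] [  20.   63. -110.]
-110 8172 [ -10.  -56. -110.] [  20.   56. -100.]
-100 3978 [  -9.  -47. -100.] [ 19.  48. -90.]
-90 4641 [-10. -39. -90.] [ 16.  40. -80.]
-80 1242 [-11. -32. -80.] [ 15.  31. -70.]
-70 681 [-10. -13. -70.] [ 13.  14. -60.]
-60 532 [  7. -13. -60.] [ 13.  14. -50.]
-50 436 [  7. -13. -50.] [ 13.  14. -40.]
-40 105 [  8. -11. -40.] [ 13.  12. -35.]
```

View pics/wrist7.png

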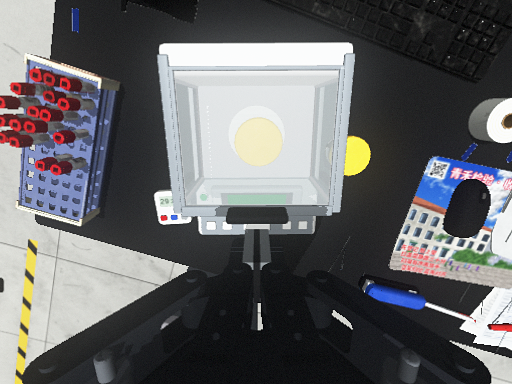

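The glass top is shut: the tab at (257,214) stands at the frame front, with the white rear housing clear. Next I turn the tool 180° so the wrist camera stays away from the chamber during the press.

```bash
python3 -m creep '[[[0,0,0],[0,0,-1],1],[[0,0,0],[0,0,-1],1],[[0,0,0],[0,0,-1],1],[[0,0,0],[0,0,-1],1],[[0,0,0],[0,0,-1],1],[[0,0,0],[0,0,-1],1],[[0,0,0],[0,0,-1],1],[[0,0,0],[0,0,-1],1],[[0,0,0],[0,0,-1],1],[[0,0,0],[0,0,-1],1]]'
python3 -m creep '[[[0,0,0],[0,0,-1],1],[[0,0,0],[0,0,-1],1],[[0,0,0],[0,0,-1],1],[[0,0,0],[0,0,-1],1],[[0,0,0],[0,0,-1],1],[[0,0,0],[0,0,-1],1],[[0,0,0],[0,0,-1],1],[[0,0,0],[0,0,-1],1],[[0,0,0],[0,0,-1],1],[[0,0,0],[0,0,-1],1]]' | head -1
python3 -m creep '[[[0,0,0],[0,0,-1],1],[[0,0,0],[0,0,-1],1],[[0,0,0],[0,0,-1],1],[[0,0,0],[0,0,-1],1],[[0,0,0],[0,0,-1],1],[[0,0,0],[0,0,-1],1],[[0,0,0],[0,0,-1],1],[[0,0,0],[0,0,-1],1],[[0,0,0],[0,0,-1],1],[[0,0,0],[0,0,-1],1]]' | head -1
python3 -m creep '[[[0,0,0],[0,0,-1],1],[[0,0,0],[0,0,-1],1],[[0,0,0],[0,0,-1],1],[[0,0,0],[0,0,-1],1],[[0,0,0],[0,0,-1],1],[[0,0,0],[0,0,-1],1],[[15,0,0],[0,0,0],1],[[30,0,0],[0,0,0],1],[[30,0,0],[0,0,0],1],[[15,0,0],[0,0,0],1]]'
python3 - <<'E'
from station import capture,get_obs
from h import *
c=capture('wrist');np.save('wrist8.npy',c,allow_pickle=True);cv2.imwrite('pics/wrist8.png',c['frame'][:,:,::-1])
o=get_obs();t=np.array(o['tcp_pos']);R=np.array(o['tcp_rot']);print(t,o['joint_pos'])
print('est tare in tool mm',((np.array([.4608,.0035,.0535])-t)@R*1e3).round(1))
M=c['cam_to_world'];q=M[:3,:3].T@(np.array([.4608,.0035,.0535])-M[:3,3]);print(c['cx']+c['fx']*q[0]/q[2],c['cy']+c['fy']*q[1]/q[2])
E
```

```text
time: 11.38
tcp_pos: [0.5738, 0.0438, 0.2991]
tcp_rot: [[0.361, 0.933, -0.002], [0.933, -0.361, 0.0], [-0.001, -0.002, -1.0]]
wrist_force: [0.5, -0.6, -0.2]
finger_gap: -0.002
grip_force: 0.0
time: 12.22
time: 13.05
time: 13.88
tcp_pos: [0.4861, 0.0147, 0.2994]
tcp_rot: [[-0.948, -0.319, -0.002], [-0.319, 0.948, 0.0], [0.002, 0.001, -1.0]]
wrist_force: [-0.0, -0.5, 0.3]
finger_gap: 0.001
grip_force: 0.0
[0.48496181 0.01437799 0.30003217] [-1.38221890e-01  1.84085681e-01  1.08550984e-01  1.49649309e+00
 -4.45160264e-04 -4.62589856e-01]
est tare in tool mm [ 26.   -2.6 246.6]
254.48100489698996 138.09902794229507
```

View pics/wrist8.png

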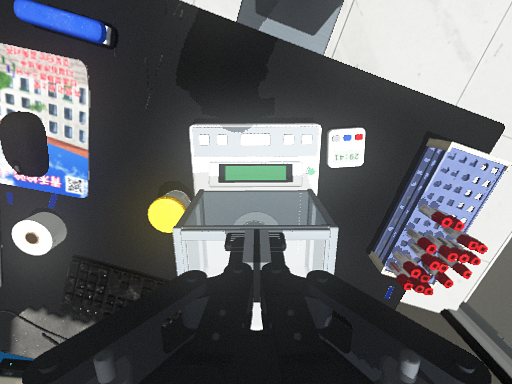

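The tare key is at (255,140) in this view, against a predicted (254.5,138), with the square keys at cols 204, 222, 288, 307. I'll segment it for a precise centre.

```bash
python3 - <<'E'
from station import get_obs
from h import *
c=np.load('wrist8.npy',allow_pickle=True).item();o=get_obs();t=np.array(o['tcp_pos']);R=np.array(o['tcp_rot'])
g=cv2.cvtColor(c['frame'],cv2.COLOR_RGB2GRAY)
n,l,s,ce=cv2.connectedComponentsWithStats((g[126:156,192:320]>235).astype('uint8'))
for a,b in zip(s,ce):
    if 60<a[4]<900:
        p=cast(c,b+[192,126],.0535);print(a,b+[192,126],p.round(4),((p-t)@R*1e3).round(1))
print(g[130:152,255],g[140,234:278])
E
```

```text
[  0   0 127  30 847] [224.91735537 137.13459268] [ 0.474  -0.0401  0.0535] [ 27.4 -48.2 246.6]
[  6   7  15  13 127] [204.48818898 139.35433071] [ 0.4873 -0.0691  0.0535] [ 24.  -79.9 246.6]
[237 237 239 222 254 255 255 255 255 255 255 255 255 255 255 248 236 238
 237 238 237 239] [237 236 236 237 236 237 245 255 255 255 255 255 255 255 255 255 255 255
 255 255 255 255 255 255 255 255 255 255 255 255 255 255 255 255 255 255
 217 239 239 238 238 238 238 238]
```

```bash
python3 -m creep '[[[15,-2,0],[0,0,0],1],[[10,0,0],[0,0,0],1],[[0,0,15],[0,0,0],1],[[0,0,30],[0,0,0],1],[[0,0,30],[0,0,0],1],[[0,0,30],[0,0,0],1],[[0,0,30],[0,0,0],1],[[0,0,30],[0,0,0],1],[[0,0,20],[0,0,0],1],[[0,0,0],[0,0,0],1]]'
python3 -m creep '[[[0,0,20],[0,0,0],1],[[0,0,20],[0,0,0],1],[[0,0,15],[0,0,0],1],[[0,0,15],[0,0,0],1],[[0,0,5],[0,0,0],1],[[0,0,0],[0,0,0],1],[[0,0,0],[0,0,0],1],[[0,0,0],[0,0,0],1],[[0,0,0],[0,0,0],1],[[0,0,0],[0,0,0],1]]'
python3 - <<'E'
from station import capture,get_obs
from h import *
c=capture('wrist');np.save('wrist9.npy',c,allow_pickle=True);cv2.imwrite('pics/wrist9.png',c['frame'][:,:,::-1])
o=get_obs();t=np.array(o['tcp_pos']);R=np.array(o['tcp_rot']);print(t,R.round(4).tolist(),((np.array([.461,.0035,.0535])-t)@R*1e3).round(1))
E
```

```text
time: 14.77
tcp_pos: [0.463, 0.0056, 0.1114]
tcp_rot: [[-0.948, -0.319, -0.006], [-0.319, 0.948, 0.001], [0.006, 0.003, -1.0]]
wrist_force: [-0.2, 0.1, -0.2]
finger_gap: 0.005
grip_force: 0.0
time: 15.6
tcp_pos: [0.466, 0.0051, 0.0409]
tcp_rot: [[-0.948, -0.319, 0.001], [-0.319, 0.948, -0.0], [-0.001, -0.001, -1.0]]
wrist_force: [0.0, -0.1, 0.2]
finger_gap: 0.007
grip_force: 0.0
[0.4658661  0.00509861 0.04069491] [[-0.9478, -0.319, 0.0008], [-0.319, 0.9478, -0.0001], [-0.0007, -0.0004, -1.0]] [  5.1   0.  -12.8]
```

View pics/wrist9.png

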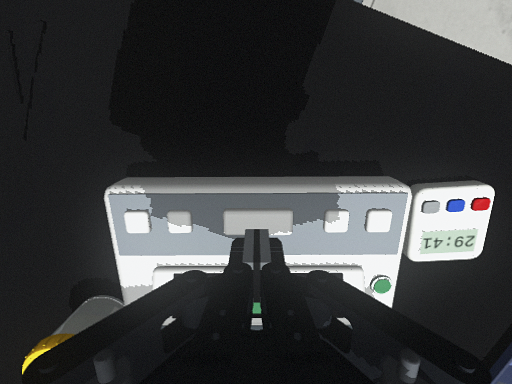

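The key shows at cols 224–292, its front edge at row ~210, and the square keys are centred near row 221. I've now viewed 12 pictures, which is over the limit of 10, so I'll work from numbers from here on.

```bash
python3 - <<'E'
from station import get_obs
from h import *
c=np.load('wrist9.npy',allow_pickle=True).item();o=get_obs();t=np.array(o['tcp_pos']);R=np.array(o['tcp_rot'])
g=cv2.cvtColor(c['frame'],cv2.COLOR_RGB2GRAY).astype(int)
print(g[203:240,230],g[222,216:300],g[203:240,140],g[203:240,372])
def P(u,v,z):return ((cast(c,(u,v),z)-t)@R*1e3).round(1)
print(P(230,209.5,.0535),P(230,234,.0535),P(224,222,.0535),P(292,222,.0535),P(137,221,.052),P(378,221,.052))
E
```

```text
[101 101 104 102 102  92  96 117 146 168 175 181 187 188 185 185 184 187
 186 183 183 185 184 184 183 182 182 185 185 185 184 160 109 101  98 177
 173] [105 103 106 102 101 105  97 114 161 177 185 186 184 183 183 181 185 185
 183 181 185 184 185 184 183 184 186 184 183 183 183 184 184 183 185 182
 188 182 185 183 185 184 184 183 187 184 186 186 184 187 185 181 185 184
 185 183 185 185 185 186 188 184 186 184 188 186 186 185 186 184 185 186
 186 187 179 166 150  99 106 103 103 104 104 103] [173 171 172 170 175 174 156  95 137 206 239 246 245 244 244 244 244 245
 244 245 244 244 244 244 244 245 245 244 246 248 186 172 175 175 176 178
 176] [177 175 176 179 177  99 103 140 209 239 246 246 245 245 245 244 245 245
 245 245 245 245 245 245 245 246 246 246 250 196 174 177 179 175 179 178
 179]
[ 13.2 -16.8 -12.8] [ -4.2 -17.3 -12.8] [  4.4 -21.  -12.8] [  4.5  23.2 -12.8] [  4.4 -78.1 -11.3] [  4.6  79.7 -11.3]
```

```bash
python3 -m creep '[[[4.5,1,0],[0,0,0],1],[[0,0,5],[0,0,0],1],[[0,0,5],[0,0,0],1],[[0,0,3],[0,0,0],1],[[0,0,2],[0,0,0],1],[[0,0,1],[0,0,0],1],[[0,0,1],[0,0,0],1],[[0,0,0],[0,0,0],1],[[0,0,0],[0,0,0],1],[[0,0,0],[0,0,0],1]]'
python3 -m creep '[[[0,0,0.5],[0,0,0],1],[[0,0,0.5],[0,0,0],1],[[0,0,0.5],[0,0,0],1],[[0,0,0.5],[0,0,0],1],[[0,0,0],[0,0,0],1],[[0,0,0],[0,0,0],1],[[0,0,0],[0,0,0],1],[[0,0,0],[0,0,0],1],[[0,0,0],[0,0,0],1],[[0,0,0],[0,0,0],1]]'
```

```text
time: 16.48
tcp_pos: [0.4608, 0.0047, 0.0232]
tcp_rot: [[-0.948, -0.319, -0.0], [-0.319, 0.948, 0.0], [0.0, 0.0, -1.0]]
wrist_force: [-2.6, 0.5, 3.2]
finger_gap: 0.003
grip_force: 1.5
time: 17.32
tcp_pos: [0.461, 0.0047, 0.0214]
tcp_rot: [[-0.948, -0.319, 0.0], [-0.319, 0.948, -0.0], [-0.0, -0.0, -1.0]]
wrist_force: [-4.2, 0.9, 8.7]
finger_gap: -0.0
grip_force: 4.5
```

```bash
python3 - <<'E'
from station import capture,get_obs
from h import *
c=capture('wrist');np.save('wrist10.npy',c,allow_pickle=True);o=get_obs();print(o['tcp_pos'],o['wrist_force'],o['ft_torque'])
B=np.array([.461,.0035]);x=np.array([.948,.319]);y=np.array([-.319,.948])
for k in(9,10):
    c=np.load(f'wrist{k}.npy',allow_pickle=True).item();M=c['cam_to_world'];z=c['range_z'];v,u=np.mgrid[:384,:512]
    X=np.stack([(u-c['cx'])/c['fx']*z,(v-c['cy'])/c['fy']*z,z],-1)@M[:3,:3].T+M[:3,3]
    bx=(X[...,:2]-B)@x;by=(X[...,:2]-B)@y;Z=X[...,2]
    for n,cx,cy,hx,hy in[('tareL',-.002,.018,.004,.003),('tareR',-.002,-.018,.004,.003),('l2',0,.08,.005,.005),('l1',0,.052,.005,.005),('r1',0,-.052,.005,.005),('r2',0,-.08,.005,.005),('deck+',0,.034,.006,.005),('deck-',0,-.034,.006,.005)]:
        m=(abs(bx-cx)<hx)&(abs(by-cy)<hy)&(Z<.07)&(z>0);print(k,n,m.sum(),(Z[m].mean()*1e3).round(2) if m.any() else None)
    m=(z>0)&(Z<.12)&(Z>.03)&(abs(by)<.03)
    if k==10:
        m=(c['range_z']>0)&(abs(by)<.025)&(Z<.2)
        for a in np.arange(-.02,.05,.005):
            s=m&(bx>=a)&(bx<a+.005);print(a.round(3),s.sum(),np.percentile(Z[s],[0,10,50,100]).round(3) if s.any() else '')
E
```

```text
[0.46096766 0.00468714 0.02135764] [-3.81615251  0.93632958  9.12293077] [0.11234436 0.90553831 0.03079139]
9 tareL 106 53.81
9 tareR 107 53.84
9 l2 214 52.24
9 l1 213 52.22
9 r1 223 52.16
9 r2 221 52.22
9 deck+ 245 47.86
9 deck- 243 47.81
10 tareL 120 50.74
10 tareR 122 50.66
10 l2 263 52.29
10 l1 263 52.29
10 r1 260 52.25
10 r2 264 52.21
10 deck+ 288 47.9
10 deck- 296 47.76
-0.02 8645 [-0.003  0.045  0.135  0.151]
-0.015 4538 [-0.002  0.048  0.106  0.147]
-0.01 6186 [0.046 0.05  0.108 0.144]
-0.005 970 [0.047 0.05  0.088 0.12 ]
0.0 576 [0.046 0.05  0.09  0.115]
0.005 562 [0.047 0.05  0.098 0.112]
0.01 227 [0.047 0.047 0.048 0.112]
0.015 149 [0.047 0.047 0.048 0.049]
0.02 93 [0.047 0.047 0.048 0.049]
0.025 5 [0.048 0.048 0.048 0.048]
0.03 0 
0.035 0 
0.04 56 [0.054 0.055 0.056 0.059]
0.045 79 [0.056 0.057 0.058 0.061]
0.05 98 [0.058 0.059 0.061 0.063]
```

The depth shows the tare key 3.1 mm down and bottomed, with the square keys unmoved. I'll lift straight up.

```bash
python3 -m creep '[[[0,0,-1],[0,0,0],1],[[0,0,-2],[0,0,0],1],[[0,0,-3],[0,0,0],1],[[0,0,-6],[0,0,0],1],[[0,0,-15],[0,0,0],1],[[0,0,-25],[0,0,0],1],[[0,0,-30],[0,0,0],1],[[0,0,-30],[0,0,0],1],[[0,0,-30],[0,0,0],1],[[0,0,-30],[0,0,0],1]]'
python3 -m creep '[[[0,0,-30],[0,0,0],1],[[0,0,-30],[0,0,0],1],[[0,0,-30],[0,0,0],1],[[0,0,-20],[0,0,0],1],[[0,0,0],[0,0,0],1],[[0,0,0],[0,0,0],1],[[0,0,0],[0,0,0],1],[[0,0,0],[0,0,0],1],[[0,0,0],[0,0,0],1],[[0,0,0],[0,0,0],1]]'
python3 - <<'E'
from station import capture
from h import *
c=capture('wrist');np.save('wrist11.npy',c,allow_pickle=True)
B=np.array([.461,.0035]);x=np.array([.948,.319]);y=np.array([-.319,.948])
M=c['cam_to_world'];z=c['range_z'];v,u=np.mgrid[:384,:512]
X=np.stack([(u-c['cx'])/c['fx']*z,(v-c['cy'])/c['fy']*z,z],-1)@M[:3,:3].T+M[:3,3]
def bf(X):return (X[...,:2]-B)@x-.137,(X[...,:2]-B)@y,X[...,2]
bx,by,Z=bf(X)
for n,cy in('tare',0),('l2',.08),('l1',.052),('r1',-.052),('r2',-.08):
    m=(abs(bx+.137)<.004)&(abs(by-cy)<.004)&(Z<.07)&(z>0);print(n,m.sum(),(Z[m].mean()*1e3).round(2))
# tab extents just after shutting (wrist7) and now; lid rear edge in wrist6/7
for k in(1,7,11):
    c=np.load(f'wrist{k}.npy',allow_pickle=True).item();M=c['cam_to_world'];z=c['range_z']
    X=np.stack([(u-c['cx'])/c['fx']*z,(v-c['cy'])/c['fy']*z,z],-1)@M[:3,:3].T+M[:3,3];bx,by,Z=bf(X)
    m=(Z>.222)&(Z<.232)&(abs(by)<.04)&(bx>-.1)&(bx<.12)&(z>0)
    if m.any():print(k,'tab top bx',np.percentile(bx[m],[2,50,98]).round(4),'by',np.percentile(by[m],[2,98]).round(4))
    s=(Z>.196)&(Z<.204)&(z>0)&(abs(by)<.1);print('   lid-height bx',np.percentile(bx[s],[0.5,99.5]).round(4) if s.any() else '')
E
```

```text
time: 18.2
tcp_pos: [0.4608, 0.0047, 0.1953]
tcp_rot: [[-0.948, -0.319, 0.001], [-0.319, 0.948, -0.0], [-0.001, -0.0, -1.0]]
wrist_force: [0.2, -0.6, 0.3]
finger_gap: 0.0
grip_force: 0.0
time: 19.03
tcp_pos: [0.4607, 0.0047, 0.3026]
tcp_rot: [[-0.948, -0.319, -0.001], [-0.319, 0.948, 0.0], [0.001, 0.001, -1.0]]
wrist_force: [-0.1, -0.0, 0.9]
finger_gap: -0.001
grip_force: 0.0
tare 25 54.0
l2 26 52.47
l1 25 52.42
r1 24 52.29
r2 25 52.19
1 tab top bx [0.042  0.0476 0.0511] by [-0.0289  0.031 ]
   lid-height bx [0.0411 0.2152]
7 tab top bx [-0.0507 -0.0452 -0.0419] by [-0.029   0.0311]
   lid-height bx [-0.0519  0.0992]
11 tab top bx [-0.0516 -0.0502 -0.0488] by [-0.0292  0.0313]
   lid-height bx [-0.0549  0.0613]
```

The tare key is back up, the other keys are untouched, and the lid travelled about 93 mm to its stop and stayed there.

```bash
python3 -c "
from station import sign_off
print(sign_off())"
```

```text
the job is handed in; nothing more can be done
None
```

The glass top was slid shut to its stop, then the tare key was pressed fully down, came back up, and the arm withdrew before the job was handed in at about 19 s; I viewed 12 pictures, two over the limit of 10.

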